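# Lock the control box cover with its quarter-turn fasteners

### The arm

A 6-joint arm with a two-finger parallel gripper is mounted at the origin on a cart in front of the work surface, level with it; the furniture and walls round the work are solid. World frame = base frame: x ahead of the robot, y to its left, z up, the work surface at z = 0. Lengths are in mm, angles in rad, forces in N, time in s.
With the tool pointing down it reaches from about 300 to 750 mm from the base axis. Payload 8.5 kg.
Tool frame: the origin (TCP) lies midway between the tips of the shut fingers; the grasp point (between the pads) lies 19 mm behind it; z points along the fingers, x is the direction in which the jaws open and shut, and the axes are right-handed (so a half turn about z gives the same grasp; the last joint's range is limited). The gripper opens to 88 mm and grips with 3 to 60 N. Pads are 18 mm wide; open, the fingers measure 123 mm over their backs; the gripper's body (75 mm by 187 mm) begins 45 mm behind the grasp point.
Start: joints at [1.05, 0.381, 1.297, -0, 1.464, -0.215], TCP at [165.572, 524.468, 238.748] pointing down, gripper open.
Joint ranges: [-3.11, 3.11], [-0.89, 2.33], [0.22, 2.48], [-1.42, 4.56], [0.17, 2.85], [-2.88, 2.88]. Speed limits (rad/s): [2.39, 2.39, 3.14, 3.14, 3.14, 3.14].

### API

Orientations are given as a unit quaternion [x, y, z, w].
In Python, from bench import robot gives the robot as it stands. The module is installed in compiled form; this text tells all that it offers.
- The arm moves only by the tool carry_out, never from a script. Its argument "steps" is a list of rows, each an object with "linear": the shift along the tool's x, y, z in cm, a list of three; "yaw": the turn about the tool's z in degrees. A call has 1 to 20 rows; each row is the pose to reach, as a shift and turn from the pose commanded when the call began, along the tool's axes at that moment; what a row does not reach only later rows make up. A row lasts 1/8 s, in which the tool goes at most 62.5 mm and 10.7 degrees, less where a joint would pass 70% of its speed; a pose out of reach is approached as far as the arm can. A call with a gripper value outside its range is refused whole. "grip" is the gripper's target within -1 to 1 (shut at 1, half-way at 0, fully open at -1), set as the call begins (left out, the last holds). The fingers move at their own pace and stop on an object; the grip force is fixed at half the most. Time passes only in rows, so rows that repeat a pose let the fingers close. It gives the time, the measured TCP pose, the force and the opening at its end, in the units of the state.
- robot.sense(): the state, without advancing time (a new reading comes with each control period).
- robot.snapshot(name): name is "scene" or "top"; returns a dict with "img" (400x640x3 uint8, red, green, blue), "fx", "fy", "cx", "cy" (pixels), "k1" (the pictures are not rectified: a ray, as slopes to the right and down, at radius r is drawn at 1 + k1 r^2 times it, then the intrinsics apply), "extrinsics" (4x4, takes a point from world to camera coordinates). Camera axes: x right, y down, z forward; pixel columns grow to the right and rows downward; lengths in mm; the calibration is good to about 2 mm. A picture is of the moment at which its call begins. There is no depth.
- robot.finish_job(): hands the job in, once; it reports no verdict.
Trained networks look in a picture, given as the dict that the camera call returned (one of the last four; its "shot" number tells which), for a name from the list of things; names that differ only in an ending like _2 or _b are one class to them, and where a whole thing is asked for, a point or a joint stands for the part that bears it (a point fixed in the world has none). Each returns a list of dicts, best first, with "confidence" (0 to 1); they miss things now and then, are a little off and sometimes report something else, mostly with a low value. They report only what shows in the picture. A call takes as long as a camera call.
- robot.trace(label, picture): "pixels" (400x640 bool, what is visible of it) and "bbox" ([left, top, right, bottom] in pixels, round what is visible of it).
The state is a dict: "time": time; "q": joint angles; "qd": joint speeds; "tau": joint torques, N m; "tool_pos": TCP position; "eef_rot": TCP orientation; "ft_force": force on the tool from outside, world axes, zero at the start; "moment": the same for the moment, N m; "gripper_width": opening from 0.0 (shut) to 1.0 (fully open).
Only numpy, scipy, OpenCV 4.12 (cv2) and the standard library are available. Lean on these libraries where they do the work, as an engineer would, in place of code of your own. Each camera call takes 0.05 s, during which the arm holds its last target. There are 200 camera calls.

### The job

The control box lying on the bench has been rewired and its hinged cover left ajar. Push the cover down onto its gasket with the fingertips, then set a fingertip or two in the slot of each of its two quarter-turn fasteners and turn it clockwise to its stop, so that the cams draw the cover down flush and lock it; finish clear of the box. Nothing is to be picked up: do not swing the cover further open, and leave the tools and parts around the box where they are.

Things in the scene. Friction and masses are not known exactly. Their poses are not given: they have to be found in the camera images.
- control_box: grey sheet-steel control box lying on its back, fixed: 240 (x) x 300 (y) mm, 100 mm tall with the cover shut. Origin on the bench under its centre; x points to its back (hinge side), y to its left, z up. Fastener axes at x = -62, y = +90 (left) and -90 mm (right). Lugs reach 27 mm beyond the left and right sides, black cable glands 26 mm beyond the right
- cover_front (a point): middle of the top of the cover's front edge, between the fasteners; axes those of the box, tilted with the cover. Cover: grey sheet 248 x 308 mm; its hinge line is parallel to the box's y axis at x = +124 mm, 95.5 mm above the bench; this point lies 246 mm in front of the hinge line, 4.5 mm above it (in the cover's axes). The flat strip between the fastener rings is 85 mm wide
- slot_left (a point): centre of the slot in the left fastener's round steel head (84 mm across, in a black ring 95 mm across, 2 mm proud of the cover), on the turning axis, level with the top of the head: 102 mm above the bench with the cover shut. Turns with the head: y axis along the slot, z up out of it. Slot closed at both ends, 72 long, 28 wide, 12 mm deep, flat floor, upright walls
- slot_right (a point): centre of the slot in the right fastener's round steel head (84 mm across, in a black ring 95 mm across, 2 mm proud of the cover), on the turning axis, level with the top of the head: 102 mm above the bench with the cover shut. Turns with the head: y axis along the slot, z up out of it. Slot closed at both ends, 72 long, 28 wide, 12 mm deep, flat floor, upright walls
- cover (a joint): opening angle of the cover, rad: 0 = shut flush, grows as the front edge rises. Starts at 0.22 to 0.42; a stiff hinge holds it where it is left (1 to 3 N down at the front edge moves it). From about 0.033 down it squeezes a foam gasket (about 24 N at the front edge for flush); let go with the fasteners unlocked it springs back to about 0.025
- cam_left (a joint): turn of the left fastener, rad: 0 = unlocked, slot parallel to the front edge; grows clockwise from above to a hard stop at 1.571 = locked, slot front to back. Starts at 0 to 0.3, stays where left. Turns freely (0.05 N m) to about 0.9, then the cam meets the keeper's ramp and draws the cover down (up to 0.35 N m). Engages only with the cover lying on its gasket
- cam_right (a joint): turn of the right fastener, rad: 0 = unlocked, slot parallel to the front edge; grows clockwise from above to a hard stop at 1.571 = locked, slot front to back. Starts at 0 to 0.3, stays where left. Turns freely (0.05 N m) to about 0.9, then the cam meets the keeper's ramp and draws the cover down (up to 0.35 N m). Engages only with the cover lying on its gasket
- spanner: loose 13 mm combination spanner, 30 x 181 x 10 mm, lying behind the box; to be left alone. Origin under its centre
- spacer: loose short steel bush, 28 mm across, 28 mm tall, right of the box; to be left alone. Origin under its centre
- long_spacer: loose slim steel bush, 22 mm across, 45 mm tall, right of the box; to be left alone. Origin under its centre
- angle_bracket: loose bent steel bracket, 40 x 60 x 48 mm, right of the box; to be left alone. Origin under its centre
- hex_keys: hex keys in a black stand, 37 x 75 x 84 mm, behind the box; to be left alone. Origin under its centre
- caliper: loose vernier caliper, 62 x 220 x 9 mm, lying left of the box; to be left alone. Origin under its centre
- deburrer: loose deburring tool with a blue handle, 21 x 155 x 16 mm, in front of the box on the right; to be left alone. Origin under its centre

How it is judged:
By the outcome, as a careful person would: the job done as asked, in the order asked, and still so for the second after the job is handed in, with the robot touching nothing.
It also fails if it takes over 70 s, if anything falls off the work surface, if the arm or the gripper's body presses on something with over 40 N, if the wrist force passes 120 N, or if a joint passes its speed limit or range.

## Working session

There is one attempt and no reset: what is moved stays moved. The work goes in short steps, Python scripts to look and compute and a tool call to move; the robot and the scene stay as the last step left them, time stands still between calls to the robot, and variables do not carry over. Pictures are saved under pics/ and viewed, about 8 in all and at most 12, crops included, and the job is handed in when it is done.

Besides the shell and the picture viewer there is one more tool, called after "Call:" by a JSON object that holds its "op" and its "data". carry_out: Moves the arm, as the interface text tells. Its arguments: {"type":"object","properties":{"steps":{"type":"array"},"grip":{"type":"number"}},"required":["steps"]}

```bash
mkdir -p pics; cat > h.py <<'E'
import numpy as np, cv2, pickle
from bench import robot
def save(p,n): cv2.imwrite(f'pics/{n}.png',p['img'][:,:,::-1])
E
python3 - <<'E'
from h import *
s=robot.sense(); print({k:np.round(v,3) for k,v in s.items()})
ims=[]
for n in ['scene','top']:
    p=robot.snapshot(n); save(p,n+'0'); pickle.dump(p,open(n+'0.pkl','wb')); ims.append(p)
    print(n,p['fx'],p['fy'],p['cx'],p['cy'],p['k1'],np.round(p['extrinsics'],3).tolist())
    for l in ['control_box','cover_front','slot_left','slot_right']:
        for d in robot.trace(l,p)[:3]:
            m=d['pixels']; ys,xs=np.nonzero(m); print(l,round(d['confidence'],2),d['bbox'],m.sum(),xs.mean().round(1),ys.mean().round(1))
E
```

```text
{'time': np.float64(0.0), 'q': array([ 1.05 ,  0.381,  1.298, -0.   ,  1.464, -0.215]), 'qd': array([-0.   ,  0.002, -0.002,  0.   ,  0.   , -0.   ]), 'tau': array([-3.0000e-03, -4.3792e+01, -2.2456e+01,  7.1000e-02,  3.5000e-02,
       -0.0000e+00]), 'tool_pos': array([165.456, 524.243, 238.178]), 'eef_rot': array([ 0.807,  0.591, -0.001,  0.   ]), 'ft_force': array([ 0.303,  0.256, -0.017]), 'moment': array([0.002, 0.024, 0.031]), 'gripper_width': np.float64(0.998)}
scene 390.5929560343956 390.5929560343956 325.1520692841175 197.22430604176415 -0.08762900030917231 [[0.981, 0.195, -0.018, -588.109], [0.09, -0.528, -0.845, 51.047], [-0.174, 0.827, -0.535, 1294.599], [0.0, 0.0, 0.0, 1.0]]
control_box 0.66 [287.9, 142.9, 378.3, 253.5] 7370 328.6 203.0
slot_left 0.82 [300.2, 151.1, 324.2, 168.3] 259 311.8 158.6
slot_right 0.81 [296.3, 181.3, 325.1, 197.4] 347 312.8 188.3
top 427.590839547979 427.590839547979 320.5557070725593 198.31769553275655 -0.033086841316227425 [[0.022, -0.999, -0.043, 44.008], [-0.988, -0.015, -0.151, 629.487], [0.15, 0.046, -0.988, 1148.368], [0.0, 0.0, 0.0, 1.0]]
control_box 0.87 [250.0, 151.7, 386.7, 264.5] 11262 313.9 207.5
control_box 0.66 [263.7, 213.8, 296.4, 245.6] 822 280.9 229.9
cover_front 0.66 [252.8, 152.5, 385.1, 262.0] 10482 312.8 205.7
slot_left 0.62 [265.3, 216.7, 296.5, 245.0] 829 280.9 230.1
slot_left 0.46 [335.2, 204.1, 371.1, 228.7] 821 351.1 213.9
slot_right 0.59 [336.7, 196.4, 368.6, 228.5] 820 351.2 214.0
```

View pics/top0.png

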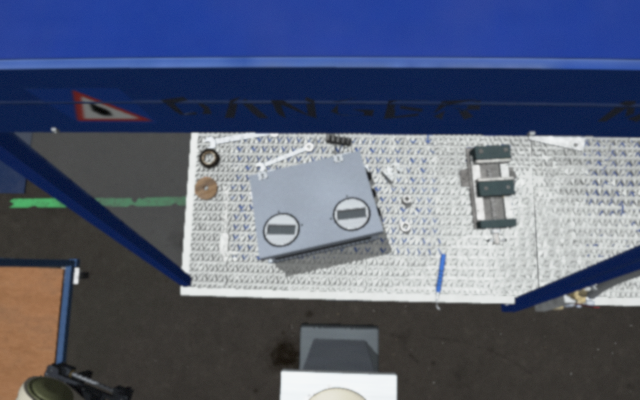

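View pics/scene0.png

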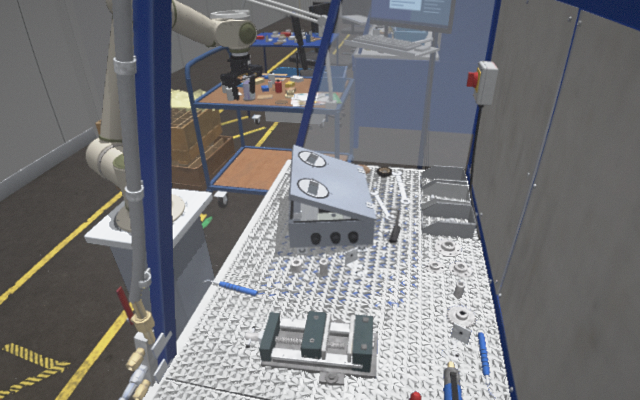

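```bash
cat >> h.py <<'E'
from scipy.optimize import least_squares
def proj(p,P):
    P=np.atleast_2d(P); E=p['extrinsics']; c=P@E[:3,:3].T+E[:3,3]; s=c[:,:2]/c[:,2:]
    s=s*(1+p['k1']*(s**2).sum(1,keepdims=True)); return s*[p['fx'],p['fy']]+[p['cx'],p['cy']]
def world(v,B): # v=x,y,yaw,ang ; B box-frame points
    c,s=np.cos(v[2]),np.sin(v[2]); return np.atleast_2d(B)@np.array([[c,s,0],[-s,c,0],[0,0,1]])+[v[0],v[1],0]
def cov(v,C): # C: points (x box shut, y, height above hinge) -> world
    C=np.atleast_2d(C); c,s=np.cos(v[3]),np.sin(v[3]); dx=C[:,0]-124; h=C[:,2]
    return world(v,np.c_[124+dx*c+h*s, C[:,1], 95.5-dx*s+h*c])
CORN=np.array([[124,154,4.5],[124,-154,4.5],[-122,-154,4.5],[-122,154,4.5]])
HEAD={'slot_left':np.array([[-62,90,6.5]]),'slot_right':np.array([[-62,-90,6.5]])}
E
python3 - <<'E'
from h import *
T=pickle.load(open('top0.pkl','rb'));S=pickle.load(open('scene0.pkl','rb'))
p=robot.snapshot('top'); best=robot.trace('cover_front',p)[0]
m=best['pixels'].astype(np.uint8); cs=max(cv2.findContours(m,0,2)[0],key=cv2.contourArea)
hull=cv2.convexHull(cs); 
for e in range(3,15):
    q=cv2.approxPolyDP(hull,e,True)[:,0]
    if len(q)==4: break
print(q.tolist())
s=q[np.argsort(q[:,1])]; # back two, front two
b=s[:2][np.argsort(s[:2,0])]; f=s[2:][np.argsort(s[2:,0])]
K=np.array([b[0],b[1],f[1],f[0]],float)
def res(v):
    r=[(proj(T,cov(v,CORN))-K).ravel()*.6]
    for n,t,sc in [('slot_left',[280.9,230],[311.8,158.6]),('slot_right',[351.2,214],[312.8,188.3])]:
        P=cov(v,HEAD[n]); r+=[(proj(T,P)-t).ravel(),(proj(S,P)-sc).ravel()]
    return np.concatenate(r)
o=least_squares(res,[450,0,.15,.3],loss='soft_l1'); v=o.x
print(v,res(v).round(1)); np.save('v.npy',v)
for p,n,(x0,y0,x1,y1),k in [(T,'t',(240,140,400,275),5),(S,'s',(275,135,395,255),5)]:
    I=cv2.resize(p['img'][y0:y1,x0:x1,::-1],None,fx=k,fy=k,interpolation=cv2.INTER_CUBIC)
    def dr(P,c,cl=True): cv2.polylines(I,[((proj(p,P)-[x0,y0]+.5)*k).astype(int)],cl,c,1)
    dr(cov(v,CORN),(0,0,255))
    a=np.linspace(0,6.28,40)
    for n2 in HEAD: dr(cov(v,HEAD[n2]+np.c_[42*np.cos(a),42*np.sin(a),0*a]),(0,255,0))
    dr(world(v,[[-120,150,0],[-120,-150,0],[120,-150,0],[120,150,0]]),(255,0,0))
    cv2.imwrite(f'pics/fit_{n}.png',I)
E
```

```text
[[358, 151], [381, 233], [261, 260], [250, 175]]
[5.96184593e+02 7.18414062e+01 2.40527092e-01 3.62493249e-01] [-0.9  0.1  0.5 -0.5  0.8 -1.7 -1.2 -1.2 -0.   0.1 -0.5  0.4 -0.1  0.3
 -0.6 -0. ]
```

View pics/fit_t.png

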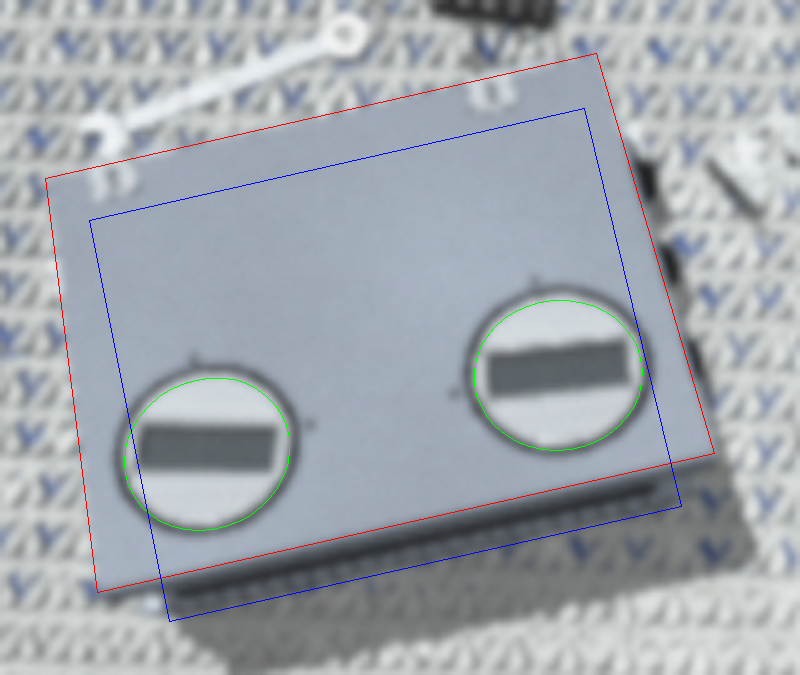

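View pics/fit_s.png

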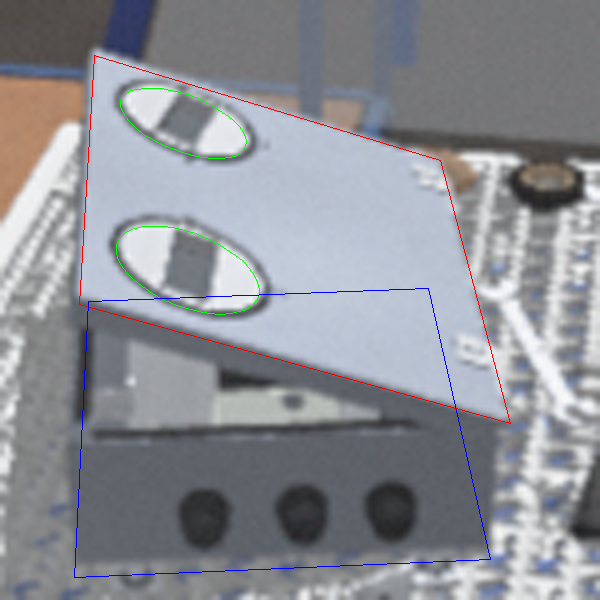

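The fit matches the cover outline and heads in both views. In the top crop the slots are at about (207,447) and (558,367), turned roughly 14° and 9°. I'm moving above the cover's front strip with the fingers shut.

Call:
{"op": "carry_out", "data": {"grip": 1, "steps": [{"linear":[-8,11,0],"yaw":-5},{"linear":[-14,18,0],"yaw":-10},{"linear":[-20,26,0],"yaw":-17.5},{"linear":[-25,33,0],"yaw":-17.5},{"linear":[-30,40,0],"yaw":-17.5},{"linear":[-35.1,46.6,0],"yaw":-17.5},{"linear":[-35.1,46.6,0],"yaw":-17.5},{"linear":[-35.1,46.6,0],"yaw":-17.5},{"linear":[-35.1,46.6,0],"yaw":-17.5},{"linear":[-35.1,46.6,0],"yaw":-17.5},{"linear":[-35.1,46.6,0],"yaw":-17.5},{"linear":[-35.1,46.6,0],"yaw":-17.5}]}}

```text
time: 2.1
tool_pos: [503.4, 50.9, 238.9]
eef_rot: [0.707, 0.708, 0.0, -0.0]
ft_force: [0.1, -0.0, 0.1]
gripper_width: 0.003
```

Call:
{"op": "carry_out", "data": {"steps": [{"linear":[0,0,2]},{"linear":[0,0,4]},{"linear":[0,0,5]},{"linear":[0,0,5.6]},{"linear":[0,0,6.2]},{"linear":[0,0,6.8]},{"linear":[0,0,7.4]},{"linear":[0,0,8]},{"linear":[0,0,8.6]},{"linear":[0,0,9.2]},{"linear":[0,0,9.8]},{"linear":[0,0,10.4]},{"linear":[0,0,11]},{"linear":[0,0,11.6]},{"linear":[0,0,12.2]},{"linear":[0,0,12.7]},{"linear":[0,0,13.1]},{"linear":[0,0,13.4]},{"linear":[0,0,13.6]},{"linear":[0,0,13.6]}]}}

```text
invalid input
```

Call:
{"op": "carry_out", "data": {"steps": [{"linear":[0,0,2],"yaw":0},{"linear":[0,0,4],"yaw":0},{"linear":[0,0,5],"yaw":0},{"linear":[0,0,5.6],"yaw":0},{"linear":[0,0,6.2],"yaw":0},{"linear":[0,0,6.8],"yaw":0},{"linear":[0,0,7.4],"yaw":0},{"linear":[0,0,8],"yaw":0},{"linear":[0,0,8.6],"yaw":0},{"linear":[0,0,9.2],"yaw":0},{"linear":[0,0,9.8],"yaw":0},{"linear":[0,0,10.4],"yaw":0},{"linear":[0,0,11],"yaw":0},{"linear":[0,0,11.6],"yaw":0},{"linear":[0,0,12.2],"yaw":0},{"linear":[0,0,12.7],"yaw":0},{"linear":[0,0,13.1],"yaw":0},{"linear":[0,0,13.4],"yaw":0},{"linear":[0,0,13.6],"yaw":0},{"linear":[0,0,13.6],"yaw":0}]}}

```text
time: 4.6
tool_pos: [504.2, 49.4, 103.4]
eef_rot: [0.707, 0.707, -0.0, 0.0]
ft_force: [-4.3, -0.4, 8.7]
gripper_width: 0.005
```

Call:
{"op": "carry_out", "data": {"steps": [{"linear":[0,0,0.2],"yaw":0},{"linear":[0,0,0.3],"yaw":0},{"linear":[0,0,0.3],"yaw":0}]}}

```text
time: 4.97
tool_pos: [504.1, 49.4, 101.3]
eef_rot: [0.707, 0.707, 0.0, 0.0]
ft_force: [-6.3, -0.4, 18.8]
gripper_width: 0.009
```

Call:
{"op": "carry_out", "data": {"grip": 0.4, "steps": [{"linear":[0,0,-1],"yaw":0},{"linear":[0,0,-4],"yaw":0},{"linear":[-4,-4,-8],"yaw":0},{"linear":[-8,-9,-10],"yaw":0},{"linear":[-12,-14,-10],"yaw":0},{"linear":[-16,-18,-10],"yaw":0},{"linear":[-20,-18,-10],"yaw":0},{"linear":[-24,-18,-10],"yaw":0},{"linear":[-24,-18,-10],"yaw":0}]}}

```text
time: 6.1
tool_pos: [324.2, -192.5, 199.8]
eef_rot: [0.708, 0.706, -0.0, 0.0]
ft_force: [-0.5, 0.2, -0.0]
gripper_width: 0.301
```

```bash
cat > fit.py <<'E'
from h import *
import sys
tag=sys.argv[1]
def fit(fixang=None):
    v=np.load('v.npy'); out={}
    obs=[];P={}
    for n in ['top','scene']:
        p=robot.snapshot(n); P[n]=p
        for l in HEAD:
            L=robot.trace(l,p); pr=proj(p,cov([*v[:3],.02],HEAD[l]))[0]
            for d in L:
                ys,xs=np.nonzero(d['pixels']); c=np.array([xs.mean(),ys.mean()])
                if np.linalg.norm(c-pr)<15: obs.append((n,l,c,len(xs),d['pixels'])); break
            else: print('none',n,l)
        for d in robot.trace('cover_front',p)[:1]: P[n+'c']=d['pixels']
    K=None
    if 'topc' in P:
        m=P['topc'].astype(np.uint8); hull=cv2.convexHull(max(cv2.findContours(m,0,2)[0],key=cv2.contourArea))
        for e in range(3,15):
            q=cv2.approxPolyDP(hull,e,True)[:,0]
            if len(q)==4: break
        s=q[np.argsort(q[:,1])]; b=s[:2][np.argsort(s[:2,0])]; f=s[2:][np.argsort(s[2:,0])]
        K=np.array([b[0],b[1],f[1],f[0]],float)
    def res(v):
        r=[(proj(P[n],cov(v,HEAD[l]))[0]-c) for n,l,c,_,_ in obs]
        if K is not None: r.append((proj(P['top'],cov(v,CORN))-K).ravel()*.5)
        return np.concatenate(r)
    o=least_squares(res,[*v[:3],.02],loss='soft_l1'); print('v',o.x.round(4),res(o.x).round(1))
    np.save('v1.npy',o.x)
    return P,obs,o.x
P,obs,v=fit()
for l in HEAD: print(l,cov(v,HEAD[l]).round(1), 'shut',cov([*v[:3],0],HEAD[l]).round(1))
# slot angles: rectify each head to 4 px/mm patch in box axes (up=+x box, left=+y), take darkness
tiles=[]
for n in ['top','scene']:
    for l in HEAD:
        g=np.arange(-45,45,.5); X,Y=np.meshgrid(-g,-g,indexing='ij')  # row0=+x
        W=cov(v,HEAD[l]+np.c_[X.ravel(),Y.ravel(),0*X.ravel()]); uv=proj(P[n],W).reshape(*X.shape,2).astype(np.float32)
        im=cv2.remap(P[n]['img'],uv[...,0],uv[...,1],cv2.INTER_CUBIC)
        gray=cv2.cvtColor(im,cv2.COLOR_RGB2GRAY).astype(float); R=np.hypot(X,Y)<38
        w=((gray<(gray[R].min()+np.percentile(gray[R],85))/2)&R).astype(np.uint8)
        k,lab,st,_=cv2.connectedComponentsWithStats(w); b=1+st[1:,4].argmax(); ii=lab==b
        xs,ys=X[ii],Y[ii]; ev,E=np.linalg.eigh(np.cov(xs,ys)); d=E[:,1]; d=d*np.sign(d[1]+1e-9)
        # slot y axis dir in box = (x,y); cam clockwise: y axis -> (sin cam, cos cam)
        print(n,l,'cam',round(np.arctan2(d[0],d[1]),3),'len/wid',(np.sqrt(12*ev)[::-1]).round(0),'ctr',xs.mean().round(1),ys.mean().round(1))
        tiles.append(im)
I=cv2.resize(np.hstack(tiles)[:,:,::-1],None,fx=1.1,fy=1.1)
cv2.imwrite(f'pics/{tag}.png',I); save(P['scene'],tag+'_s')
E
python3 fit.py a
```

```text
v [5.969576e+02 7.079500e+01 2.382000e-01 1.800000e-02] [-0.1  0.   0.   0.1 -0.2  0.  -0.6  0.1 -0.9 -0.9  0.3 -0.8  0.5 -0.5
 -0.3  0.3]
slot_left [[515.6 143.7 105.3]] shut [[515.5 143.6 102. ]]
slot_right [[558.1 -31.3 105.3]] shut [[557.9 -31.3 102. ]]
top slot_left cam 0.264 len/wid [70. 25.] ctr 1.6 0.9
top slot_right cam 0.126 len/wid [70. 26.] ctr 1.7 0.4
scene slot_left cam 0.217 len/wid [64. 24.] ctr 1.2 5.2
scene slot_right cam 0.106 len/wid [67. 26.] ctr 1.2 3.7
```

View pics/a.png

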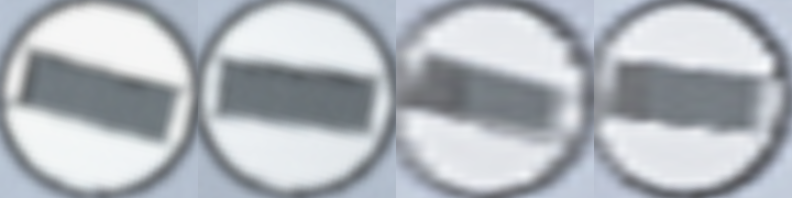

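Both slots show clearly: left cam about 0.25, right about 0.12, cover resting at about 0.02. Next is the left fastener.

Call:
{"op": "carry_out", "data": {"steps": [{"linear":[5,3,0],"yaw":0.7},{"linear":[11,6.3,0],"yaw":0.7},{"linear":[17,9.8,0],"yaw":0.7},{"linear":[23,13.2,0],"yaw":0.7},{"linear":[29,16.7,0],"yaw":0.7},{"linear":[33.4,19.2,0],"yaw":0.7},{"linear":[33.4,19.2,3],"yaw":0.7},{"linear":[33.4,19.2,6],"yaw":0.7},{"linear":[33.4,19.2,8],"yaw":0.7},{"linear":[33.4,19.2,8],"yaw":0.7},{"linear":[33.4,19.2,8],"yaw":0.7}]}}

```text
time: 7.88
tool_pos: [516.7, 143.7, 120.6]
eef_rot: [0.711, 0.703, 0.0, 0.0]
ft_force: [-0.4, -0.2, -0.2]
gripper_width: 0.3
```

```bash
python3 - <<'E'
from h import *
p=robot.snapshot('scene'); s=robot.sense(); print(s['tool_pos'],s['eef_rot'])
I=cv2.resize(p['img'][100:230,270:400,::-1],None,fx=4,fy=4,interpolation=cv2.INTER_CUBIC); cv2.imwrite('pics/b.png',I)
E
```

```text
[516.75363888 143.58559704 120.78467281] [7.11494338e-01 7.02691246e-01 6.78971300e-04 5.99267081e-04]
```

View pics/b.png

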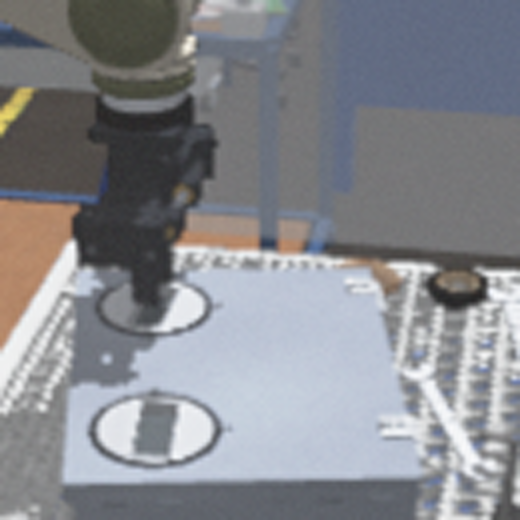

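The crop shows the fingertips over the left slot at about (150,300). Lowering.

Call:
{"op": "carry_out", "data": {"steps": [{"linear":[0,0,0.8],"yaw":0},{"linear":[0,0,1.4],"yaw":0},{"linear":[0,0,1.8],"yaw":0},{"linear":[0,0,2.2],"yaw":0},{"linear":[0,0,2.3],"yaw":0},{"linear":[0,0,2.3],"yaw":0}]}}

```text
time: 8.68
tool_pos: [516.4, 143.5, 96.8]
eef_rot: [0.712, 0.703, 0.0, -0.0]
ft_force: [0.7, -0.2, -0.1]
gripper_width: 0.306
```

Call:
{"op": "carry_out", "data": {"steps": [{"linear":[0,0,0.1],"yaw":6},{"linear":[0,0,0.2],"yaw":12},{"linear":[0,0,0.2],"yaw":18},{"linear":[0,0,0.2],"yaw":24},{"linear":[0,0,0.2],"yaw":30},{"linear":[0,0,0.2],"yaw":36},{"linear":[0,0,0.2],"yaw":41},{"linear":[0,0,0.2],"yaw":46},{"linear":[0,0,0.2],"yaw":51},{"linear":[0,0,0.2],"yaw":56},{"linear":[0,0,0.2],"yaw":61},{"linear":[0,0,0.2],"yaw":66},{"linear":[0,0,0.2],"yaw":71},{"linear":[0,0,0.2],"yaw":75},{"linear":[0,0,0.2],"yaw":78},{"linear":[0,0,0.2],"yaw":78}]}}

```text
time: 10.68
tool_pos: [514.0, 144.8, 93.4]
eef_rot: [0.995, 0.098, -0.003, -0.001]
ft_force: [-4.4, 5.6, -6.1]
gripper_width: 0.297
```

```bash
python3 - <<'E'
from h import *
s=robot.sense(); q=s['eef_rot']; print(s['tool_pos'],s['moment'],s['ft_force'],'theta',np.arctan2(2*q[0]*q[1],q[0]**2-q[1]**2),s['q'],s['gripper_width'])
E
```

```text
[514.01177164 144.7886999   93.40346632] [1.03090977 1.06475294 0.1666566 ] [-4.3653498   5.61411014 -6.14896466] theta 0.19704771202803859 [ 0.05161335  0.50790783  1.55269919  0.00260998  1.08705764 -0.14665526] 0.29746890615396193
```

Call:
{"op": "carry_out", "data": {"steps": [{"linear":[0,0,0],"yaw":2},{"linear":[0,0,0],"yaw":4},{"linear":[0,0,0],"yaw":6},{"linear":[0,0,0],"yaw":6},{"linear":[0,0,0],"yaw":6}]}}

```text
time: 11.3
tool_pos: [514.0, 145.1, 93.5]
eef_rot: [0.999, 0.046, -0.003, -0.002]
ft_force: [-5.2, 10.1, -7.3]
gripper_width: 0.302
```

```bash
python3 - <<'E'
from h import *
s=robot.sense(); q=s['eef_rot']; print(s['tool_pos'],s['moment'],s['ft_force'],'theta',np.arctan2(2*q[0]*q[1],q[0]**2-q[1]**2),s['q'],s['gripper_width'])
E
```

```text
[514.03731138 145.10638471  93.5078149 ] [1.53581492 0.91045442 0.21376795] [-5.19919962 10.11837526 -7.29546817] theta 0.09279051997691413 [ 0.05186348  0.50775611  1.55260317  0.00344874  1.0869893  -0.04254002] 0.3016864495591752
```

Call:
{"op": "carry_out", "data": {"steps": [{"linear":[0,0,0],"yaw":1.5},{"linear":[0,0,0],"yaw":3},{"linear":[0,0,0],"yaw":4},{"linear":[0,0,0],"yaw":4}]}}

```text
time: 11.8
tool_pos: [514.0, 145.3, 93.5]
eef_rot: [1.0, 0.013, -0.003, -0.001]
ft_force: [-3.8, 11.4, -6.4]
gripper_width: 0.305
```

```bash
cat > st.py <<'E'
from h import *
s=robot.sense(); q=s['eef_rot']; print(s['time'],s['tool_pos'],s['moment'],s['ft_force'],'theta',np.arctan2(2*q[0]*q[1],q[0]**2-q[1]**2),s['gripper_width'])
E
python3 st.py
```

```text
11.8 [513.99964673 145.32587683  93.50749768] [1.7808119  0.8510927  1.91599095] [-3.83989713 11.435263   -6.44506389] theta 0.02664257050540471 0.30473103852477135
```

The moment jumped to 1.9 N m, so the left fastener is at its stop. Backing off to the slot centre and lifting out.

Call:
{"op": "carry_out", "data": {"steps": [{"linear":[0,0,0],"yaw":-6},{"linear":[0,0,0],"yaw":-12},{"linear":[0,0,0],"yaw":-12},{"linear":[0,0,-1],"yaw":-12},{"linear":[0,0,-2.5],"yaw":-12},{"linear":[0,0,-6],"yaw":-12},{"linear":[0,0,-10],"yaw":-12},{"linear":[0,0,-10.5],"yaw":-12},{"linear":[0,0,-10.5],"yaw":-12}]}}

```text
time: 12.92
tool_pos: [516.1, 143.4, 200.0]
eef_rot: [0.993, 0.115, 0.0, 0.0]
ft_force: [-0.9, -0.0, -0.7]
gripper_width: 0.3
```

```bash
python3 st.py
```

```text
12.925 [516.12439395 143.42621129 199.99920163] [-0.14912356  0.06871717  0.01867687] [-0.92927997 -0.02475632 -0.65793917] theta 0.2313148151250483 0.29957803945077754
```

Call:
{"op": "carry_out", "data": {"steps": [{"linear":[0,3,0],"yaw":-9},{"linear":[0,7,0],"yaw":-18},{"linear":[0.1,11,0],"yaw":-27},{"linear":[0.1,15,0],"yaw":-36},{"linear":[0.1,18,0],"yaw":-45},{"linear":[0.1,18,0],"yaw":-54},{"linear":[0.1,18,0],"yaw":-63},{"linear":[0.1,18,0],"yaw":-72},{"linear":[0.1,18,2],"yaw":-80},{"linear":[0.1,18,4],"yaw":-83.8},{"linear":[0.1,18,6],"yaw":-83.8},{"linear":[0.1,18,8],"yaw":-83.8},{"linear":[0.1,18,8],"yaw":-83.8},{"linear":[0.1,18,8],"yaw":-83.8}]}}

```text
time: 14.68
tool_pos: [558.7, -31.5, 120.0]
eef_rot: [0.662, 0.749, -0.0, -0.0]
ft_force: [0.1, -1.2, 0.7]
gripper_width: 0.3
```

```bash
python3 st.py; python3 - <<'E'
from h import *
p=robot.snapshot('scene')
I=cv2.resize(p['img'][100:230,270:400,::-1],None,fx=4,fy=4,interpolation=cv2.INTER_CUBIC); cv2.imwrite('pics/c.png',I)
E
```

```text
14.675 [558.71086876 -31.52469388 119.95647341] [ 0.06108472 -0.04176805  0.03684032] [ 0.0612601  -1.18860063  0.66054385] theta 1.694212182710142 0.3002014559473871
```

View pics/c.png

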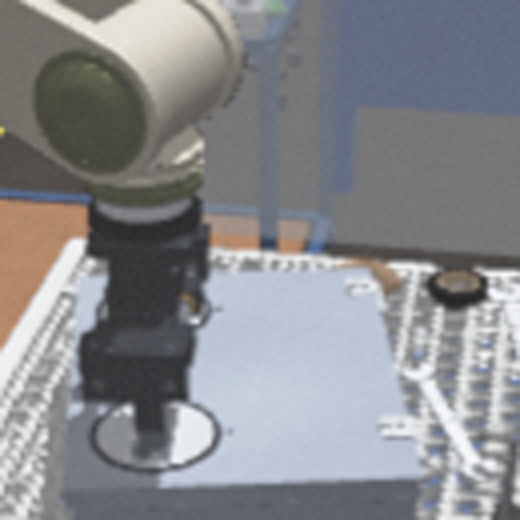

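The crop shows the fingertips over the right slot at about (152,435). Lowering.

Call:
{"op": "carry_out", "data": {"steps": [{"linear":[0,0,0.8],"yaw":0},{"linear":[0,0,1.4],"yaw":0},{"linear":[0,0,1.8],"yaw":0},{"linear":[0,0,2.2],"yaw":0},{"linear":[0,0,2.5],"yaw":0},{"linear":[0,0,2.5],"yaw":0}]}}

```text
time: 15.48
tool_pos: [558.6, -31.5, 94.6]
eef_rot: [0.662, 0.749, -0.0, -0.0]
ft_force: [-0.7, 0.6, 0.7]
gripper_width: 0.299
```

Call:
{"op": "carry_out", "data": {"steps": [{"linear":[0,0,0],"yaw":6},{"linear":[0,0,0],"yaw":12},{"linear":[0,0,0],"yaw":18},{"linear":[0,0,0],"yaw":24},{"linear":[0,0,0],"yaw":30},{"linear":[0,0,0],"yaw":36},{"linear":[0,0,0],"yaw":42},{"linear":[0,0,0],"yaw":48},{"linear":[0,0,0],"yaw":53},{"linear":[0,0,0],"yaw":58},{"linear":[0,0,0],"yaw":63},{"linear":[0,0,0],"yaw":68},{"linear":[0,0,0],"yaw":73},{"linear":[0,0,0],"yaw":78},{"linear":[0,0,0],"yaw":83},{"linear":[0,0,0],"yaw":87},{"linear":[0,0,0],"yaw":90},{"linear":[0,0,0],"yaw":91},{"linear":[0,0,0],"yaw":91}]}}

```text
time: 17.85
tool_pos: [556.9, -29.7, 94.4]
eef_rot: [0.999, 0.053, -0.002, -0.002]
ft_force: [-6.4, 7.8, 2.4]
gripper_width: 0.3
```

```bash
python3 st.py
```

```text
17.85 [556.8860555  -29.69245261  94.36612455] [1.19972074 0.93459714 0.15045751] [-6.38390577  7.76794091  2.38432665] theta 0.10681457464580023 0.30040831320504435
```

Call:
{"op": "carry_out", "data": {"steps": [{"linear":[0,0,0],"yaw":2},{"linear":[0,0,0],"yaw":4},{"linear":[0,0,0],"yaw":5},{"linear":[0,0,0],"yaw":5}]}}

```text
time: 18.35
tool_pos: [556.8, -29.4, 94.3]
eef_rot: [1.0, 0.012, -0.002, -0.001]
ft_force: [-6.1, 9.4, 1.9]
gripper_width: 0.303
```

```bash
python3 st.py
```

```text
18.35 [556.79248092 -29.44542908  94.33098824] [1.37229168 0.9476215  1.71177911] [-6.07514302  9.35792076  1.94325291] theta 0.023103798816301927 0.303290885852481
```

The right fastener is also at its stop: the moment is 1.7 N m, at the same tool angle as the left. Backing off and moving clear.

Call:
{"op": "carry_out", "data": {"steps": [{"linear":[0,0,0],"yaw":-6},{"linear":[0,0,0],"yaw":-12},{"linear":[0,0,0],"yaw":-12},{"linear":[0,0,-1],"yaw":-12},{"linear":[0,0,-2.5],"yaw":-12},{"linear":[0,0,-6],"yaw":-12},{"linear":[0,0,-10],"yaw":-12},{"linear":[-6,-1,-12],"yaw":-12},{"linear":[-11,1,-12],"yaw":-12},{"linear":[-17,4,-12],"yaw":-12},{"linear":[-22,7,-12],"yaw":-12},{"linear":[-26,14,-12],"yaw":-12},{"linear":[-26,14,-12],"yaw":-12},{"linear":[-26,14,-12],"yaw":-12}]}}

```text
time: 20.1
tool_pos: [301.0, -177.2, 215.6]
eef_rot: [0.994, 0.112, 0.0, 0.001]
ft_force: [0.6, 0.5, -0.6]
gripper_width: 0.299
```

```bash
python3 st.py; python3 fit.py d
```

```text
20.1 [ 300.99534686 -177.23597401  215.61232421] [-0.10090421  0.06326414  0.01349046] [ 0.64849789  0.5053406  -0.55354201] theta 0.22459557981398934 0.29911635577756723
v [ 5.970313e+02  7.152210e+01  2.447000e-01 -1.010000e-02] [ 0.   0.   0.1 -0.1 -0.3  0.2 -0.8  0.  -0.7 -0.6 -0.  -1.4  0.4 -0.1
 -0.5 -0.1]
slot_left [[515.  143.8 100.1]] shut [[515.1 143.8 102. ]]
slot_right [[558.6 -30.8 100.1]] shut [[558.7 -30.8 102. ]]
top slot_left cam -1.559 len/wid [69. 26.] ctr 2.1 0.6
top slot_right cam -1.562 len/wid [70. 26.] ctr 1.0 0.1
scene slot_left cam -1.554 len/wid [69. 23.] ctr 2.6 5.4
scene slot_right cam -1.528 len/wid [71. 23.] ctr 0.7 5.1
```

View pics/d.png

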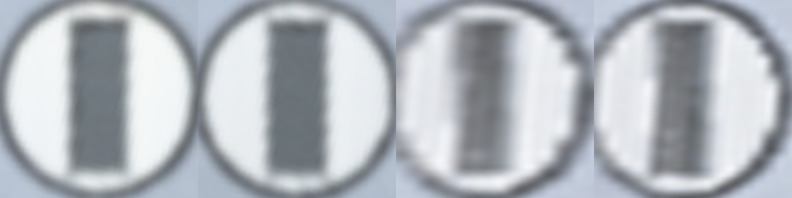

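View pics/d_s.png

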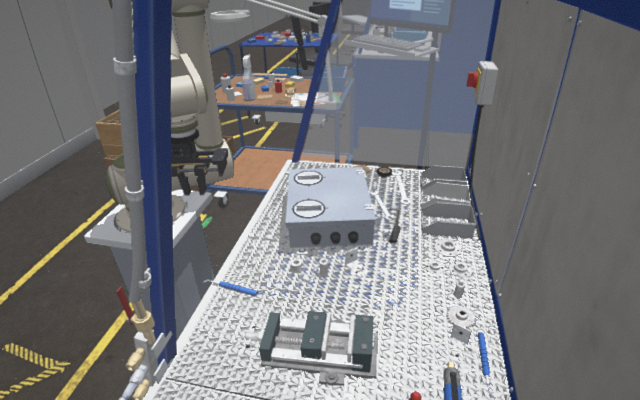

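Both slots now run front to back (about 1.58 rad modulo π), the cover is flush, and the arm is clear of the box.

```bash
python3 -c "
from bench import robot
print(robot.finish_job())"
```

```text
the job is handed in; nothing more can be done
None
```

The cover is shut flush with both fasteners turned clockwise to their stops. I handed the job in at about 20 s with the arm well clear of the box.

- **Closing:** I pushed the cover down onto its gasket with shut fingertips, reaching about 19 N. Then I turned the left and the right fastener with two fingertips in each slot.
- **At the stops:** the turning moment jumped from about 0.2 to 1.9 N m on the left and 1.7 N m on the right. Both stopped at the same tool angle, about 0.025 rad.
- **Last pictures:** both slots run front to back, reading about 1.58 rad from the top camera. The fit gave a cover angle of −0.01 rad, which is shut within its accuracy.
- **Disagreement:** the side camera read 1.59 rad (left) and 1.61 rad (right), slightly past the 1.571 stop. I put that down to its oblique view.
- **Loose parts:** the tools and parts looked unmoved in the final scene picture. I did not measure their positions separately.

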